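# Bring the wafer into contact and start the exposure

## Robot

A 6-joint arm with a two-finger parallel gripper is mounted at the origin on the work surface. World frame = base frame: x ahead of the robot, y to its left, z up, the work surface at z = 0. Lengths are in m, angles in rad, forces in N, time in s.
With the tool pointing down it reaches from about 0.35 to 0.975 m from the base axis. Payload 7.1 kg.
Tool frame: the origin (TCP) lies midway between the tips of the shut fingers; the grasp point (between the pads) lies 19 mm behind it; z points along the fingers, y is the line along which they close (so a half turn about z gives the same grasp; the last joint's range is limited). The gripper opens to 88 mm and grips with 3 to 60 N. Pads are 20 mm wide; open, the fingers measure 115 mm over their backs; the gripper's body (75 mm by 178 mm) begins 61 mm behind the grasp point.
Start: joints at [1.205, 0.423, 1.63, -0, 1.089, -0.019], TCP at [0.212, 0.588, 0.223] pointing down, gripper open.
Joint ranges: [-3, 3], [-0.9, 2.11], [0.09, 2.58], [-1.31, 4.45], [0.11, 2.69], [-2.54, 2.54]. Speed limits (rad/s): [2.39, 2.39, 3.01, 3.14, 3.14, 3.14].

## Interface

Orientations are given as a unit quaternion [w, x, y, z].
In Python, from station import move_pose, movel, movej, command_gripper, wait, inverse_kinematics, read_camera, camera_info, MotionError, job_done, get_time, get_joint_pos, get_qvel, get_effort, get_tcp_pos, get_ee_rot, get_ft_force, get_ft_torque, get_grip_width gives the robot as it stands. Calls block until the motion is done:
- move_pose(position, orientation): joint-space move of the TCP to a pose.
- movel(position, frame=None, v=0.15, until_force=None): straight line of the TCP; frame=None keeps the orientation; v is the mean speed in m/s. With until_force (N) it stops when the force on the tool has changed by that much, and returns True; else False.
- movej(angles): joint-space move.
- command_gripper(opening): opening from 0.0 (shut) to 1.0 (fully open); the grip force is fixed at half the most; returns when the fingers have stopped.
- wait(seconds).
- inverse_kinematics(position, orientation): joint angles nearest the present ones, or None.
- read_camera(name): name is "side" or "top" or "wrist"; returns the picture (480x640x3 uint8, red, green, blue); there is no depth.
- camera_info(name): a dict with "intrinsics" (3x3 intrinsics, pixels), "dist" ([k1, k2, p1, p2, k3] as OpenCV has them; the pictures are not rectified), "T" (4x4, takes a point from camera to world coordinates); the wrist camera has in their place "tool_from_camera" (4x4, takes a point from camera to tool coordinates, whose origin is the TCP and whose axes are the flange's). Camera axes: x right, y up, looking along -z (the intrinsics and any distortion apply to the point x, -y, -z); pixel columns grow to the right and rows downward; lengths in m; the calibration is good to about 2 mm. A picture is of the moment at which its call begins: read the wrist's pose just before it. camera_info takes no time and is no camera call.
A pose or a line that the arm cannot do raises MotionError and nothing moves.
- job_done(): hands the job in, once; it reports no verdict.
Readings, each from a call of its own:
- get_time(): time.
- get_joint_pos(): joint angles.
- get_qvel(): joint speeds.
- get_effort(): joint torques, N m.
- get_tcp_pos(): TCP position.
- get_ee_rot(): TCP orientation.
- get_ft_force(): force on the tool from outside, world axes, zero at the start.
- get_ft_torque(): the same for the moment, N m.
- get_grip_width(): opening from 0.0 (shut) to 1.0 (fully open).
Only numpy, scipy, OpenCV 4.12 (cv2) and the standard library are available. Lean on these libraries where they do the work, as an engineer would, in place of code of your own. Each camera call takes 0.05 s, during which the arm holds its last target. There are 200 camera calls.

## Task

With a fingertip, push the red-knobbed lever of the mask aligner past its first detent (yellow mark) until it is fully home at its second stop (green mark), and only then press the green start button fully down and let it come up again. Push, do not grip: neither squeeze nor force the lever. Leave the red stop button and the loose bottle, wafer case and loupe as they are.

Things in the scene. Friction and masses are not known exactly. Their poses are not given: they have to be found in the camera images.
- aligner: Mask aligner fixed to the bench; origin: centre of the underside of its base plate (220 x 320 mm in x, y, 20 thick, z up). On its +y half a black stage block with chuck and mask frame (x -10 to 100, y 37 to 143, top 86 mm up) and at the back a small microscope (column at x 98, y 148, top 155 mm up). The lever is on its -y half.
- contact_lever (a joint): Angle (rad) of the level lever about its upright pivot. The arm points to the aligner's -x; at 0 it leans 0.51 rad to its -y side; the value grows as the knob swings to +y (clockwise from above). Chuck down 0 to 0.3 (white mark), first detent 0.55 to 0.65 (yellow), second stop 1.02 (green, hard limit). Stays by friction; past about 0.83 it snaps on to the second stop.
- lever_pivot (a point): Point on the upright pivot axis of the lever, 62 mm above the bench (aligner frame: x 50, y -50 mm); the hub there ends 42 mm above the bench.
- lever_knob (a point): Centre of the lever's red upright round knob, 28 mm in diameter, 100 mm from the pivot axis, 66 mm above the bench; moves with the lever. Its straight side runs from 47 to 84 mm above the bench, top at 88; the steel arm under it is 14 mm wide, top face at 42 mm. Pushing it takes 1 to 2 N, leaving the first detent onwards up to about 8 N (most near 0.65 rad).
- start_box: Grey box 64 x 64 x 40 mm, fixed to the bench, with the green button on its top at the middle; origin at the centre of its underside.
- start_button_top (a point): Centre of the top face of the green exposure start button (30 mm in diameter), pressed straight down.
- start_button (a joint): Travel of the green button (m): 0 up, 0.006 fully down at about 5 N; springs back. It counts as pressed from 0.004.
- stop_box: Identical grey box with the red stop button; which of the two boxes is nearer the robot varies; origin at the centre of its underside.
- stop_button_top (a point): Centre of the top face of the red stop button (30 mm in diameter); to be left alone.
- stop_button (a joint): Travel of the red button (m): 0 up, 0.006 fully down.
- bottle: Small loose amber bottle with white cap, 52 mm in diameter, 100 mm tall, standing on the bench; origin at the centre of its underside.
- wafer_case: Loose round blue wafer case, 92 mm in diameter, 22 mm high, on the bench; origin at the centre of its underside.
- loupe: Loose black loupe, 34 mm in diameter, 36 mm tall, standing on the aligner's base plate in front of the stage block; origin at the centre of its underside.

How it is judged:
By the outcome, as a careful person would: the job done as asked, in the order asked, and still so for the second after the job is handed in, with the robot touching nothing.
It also fails if it takes over 42 s, if anything falls off the work surface, if the arm or the gripper's body presses on something with over 40 N, if the wrist force passes 120 N, or if a joint passes its speed limit or range.

## Working session

There is one attempt and no reset: what is moved stays moved. The work goes in short steps, each a Python script; the robot and the scene stay as the last script left them, time stands still between calls to the robot, and variables do not carry over. Pictures are saved under pics/ and viewed, on a budget of 10 in all, crops included, one or two more only if the job needs it, and the job is handed in when it is done.

```bash
mkdir -p pics; ls; cat > h.py <<'E'
import numpy as np, cv2
from station import *
def ray(cam,uv,z,T=None):
    """pixel -> world point at height z"""
    i=camera_info(cam); K=np.array(i["intrinsics"]); d=np.array(i["dist"],float)
    T=np.array(i["T"]) if T is None else T
    p=cv2.undistortPoints(np.array([[uv]],float),K,d)[0,0]
    v=T[:3,:3]@np.array([p[0],-p[1],-1.]); o=T[:3,3]
    return o+v*(z-o[2])/v[2]
def save(cam,n):
    im=read_camera(cam); cv2.imwrite(f"pics/{n}.png",im[:,:,::-1]); return im
E
python3 - <<'E'
from h import *
save("top","top0");save("side","side0")
print(camera_info("top"),camera_info("side")["T"],get_time(),get_ee_rot())
E
```

```text
pics
{'intrinsics': array([[587.61373253,   0.        , 314.85260191],
       [  0.        , 587.61373253, 238.09051143],
       [  0.        ,   0.        ,   1.        ]]), 'dist': array([-0.11973717,  0.        ,  0.        ,  0.        ,  0.        ]), 'T': array([[-0.01091791,  0.99741692, -0.07099499,  0.43535729],
       [-0.99982123, -0.01198513, -0.0146238 , -0.08259885],
       [-0.01543691,  0.07082264,  0.99736947,  1.36765347],
       [ 0.        ,  0.        ,  0.        ,  1.        ]])} [[ 0.87819764  0.32347806 -0.35232208  0.27222145]
 [-0.47826261  0.58493998 -0.65506495 -0.59315073]
 [-0.00581187  0.74377897  0.66840038  0.60160903]
 [ 0.          0.          0.          1.        ]] 0.1 [-1.34490823e-04  1.72548034e-01  9.85000873e-01 -6.62013382e-04]
```

View pics/top0.png

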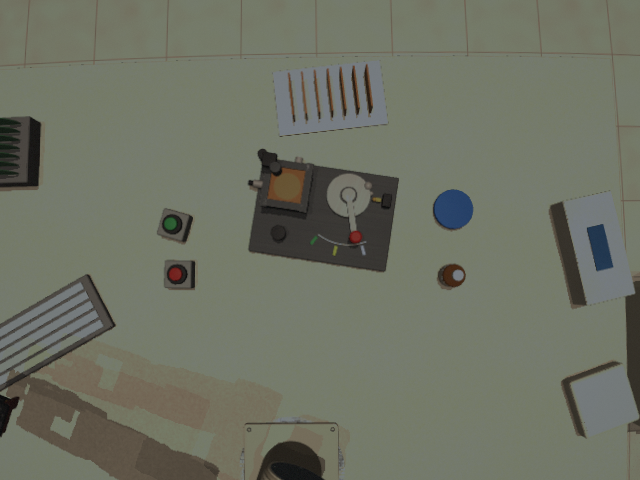

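View pics/side0.png

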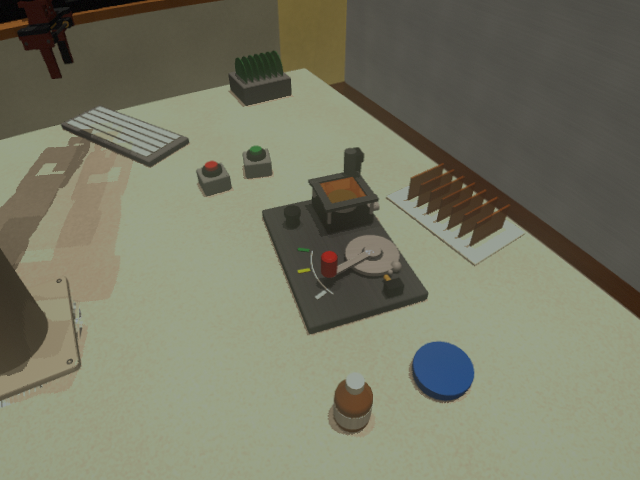

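The top view has image up as +x and left as +y. The aligner is near (325,215), the red knob near (356,238), the green button near (172,224) and the red one near (177,273). I'll enlarge it for more exact pixels.

```bash
python3 - <<'E'
import cv2
im=cv2.imread("pics/top0.png")
cv2.imwrite("pics/crop.png",cv2.convertScaleAbs(cv2.resize(im[140:290,150:410],None,fx=3,fy=3,interpolation=cv2.INTER_CUBIC),alpha=1.6))
E
```

```text
(no output)
```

View pics/crop.png

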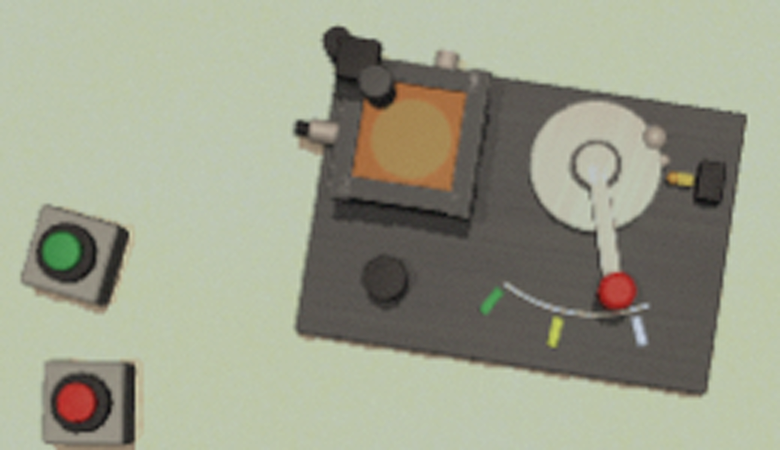

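```bash
python3 - <<'E'
from h import *
c=lambda u,v:(150+(u-1)/3,140+(v-1)/3)
P={}
for n,uv,z in [("pivot",(596,164),.042),("knob",(617,291),.088),("c+x-y",(745,113),.02),("c-x-y",(706,394),.02),("c-x+y",(297,333),.02),("green",(62,251),.055),("red",(76,402),.055),("loupe",(386,279),.056),("gmark",(491,300),.02),("ymark",(555,332),.02),("wmark",(640,331),.02)]:
    P[n]=ray("top",c(*uv),z); print(n,P[n].round(4))
ex=P["c+x-y"]-P["c-x-y"]; ey=P["c-x+y"]-P["c-x-y"]
print(np.linalg.norm(ex),np.linalg.norm(ey), np.arctan2(ex[1],ex[0]), np.arctan2(-ey[0],ey[1]))
th=np.arctan2(-ey[0],ey[1])
R=np.array([[np.cos(th),-np.sin(th)],[np.sin(th),np.cos(th)]])
ctr=(P["c+x-y"]+P["c-x+y"])[:2]/2
print("ctr",ctr,"pivot model",ctr+R@[.05,-.05])
for n in P: print(n,(R.T@(P[n][:2]-ctr)).round(4))
k=R.T@(P["knob"]-P["pivot"])[:2]; print("knob len",np.linalg.norm(k),"angle",.51+np.arctan2(k[1],-k[0]))
for z in (.04,.05,.055,.06): print(z,"side green",ray("side",(256,150),z).round(4),"red",ray("side",(211,165),z).round(4))
E
```

```text
pivot [ 0.6286 -0.1404  0.042 ]
knob [ 0.5285 -0.1522  0.088 ]
c+x-y [ 0.6703 -0.2573  0.02  ]
c-x-y [ 0.4538 -0.2227  0.02  ]
c-x+y [0.5041 0.09   0.02  ]
green [0.5663 0.2643 0.055 ]
red [0.4522 0.2529 0.055 ]
loupe [0.5419 0.0184 0.056 ]
gmark [ 0.5277 -0.0593  0.02  ]
ymark [ 0.5026 -0.108   0.02  ]
wmark [ 0.5026 -0.1731  0.02  ]
0.2192397058521442 0.3166976699067643 -0.15835020469118233 -0.15950148720007218
ctr [ 0.58717482 -0.08367113] pivot model [ 0.62859885 -0.14097776]
pivot [ 0.0499 -0.0494]
knob [-0.047 -0.077]
c+x-y [ 0.1096 -0.1582]
c-x-y [-0.1096 -0.1585]
c-x+y [-0.1096  0.1582]
green [-0.0759  0.3402]
red [-0.1867  0.3109]
loupe [-0.0609  0.0936]
gmark [-0.0626  0.0146]
ymark [-0.0797 -0.0375]
wmark [-0.0693 -0.1017]
knob len 0.10076702065839574 angle 0.2328129863791802
0.04 side green [0.5778 0.2886 0.04  ] red [0.4599 0.2793 0.04  ]
0.05 side green [0.5724 0.2729 0.05  ] red [0.4565 0.2638 0.05  ]
0.055 side green [0.5696 0.265  0.055 ] red [0.4549 0.256  0.055 ]
0.06 side green [0.5669 0.2572 0.06  ] red [0.4532 0.2482 0.06  ]
```

Geometry is consistent: the base measures 219×317 mm, the knob radius is 100.8 mm, the lever is at about 0.23 rad and the button tops are at about z=0.055. Next I'll move in behind the knob and push along its arc to the first detent.

```bash
cat >> h.py <<'E'
from scipy.spatial.transform import Rotation as Ro
TH=-0.159; PIV=np.array([.6286,-.1405])
def down(psi):
    c,s=np.cos(psi),np.sin(psi)
    x,y,z,w=Ro.from_matrix([[c,s,0],[s,-c,0],[0,0,-1]]).as_quat(); return [w,x,y,z]
def push_pose(q,gap=0.,z=.055):
    """TCP behind the knob (finger half 10 mm, knob radius 14 mm) for lever angle q; tool x along the swing"""
    a=q-.51; R=Ro.from_euler("z",TH).as_matrix()[:2,:2]
    u=R@[-np.cos(a),np.sin(a)]; t=R@[np.sin(a),np.cos(a)]
    p=PIV+.1*u-(.024+gap)*t
    return [p[0],p[1],z],down(np.arctan2(t[1],t[0]))
def st(m=""): print(m,round(get_time(),2),np.round(get_tcp_pos(),4),"F",np.round(get_ft_force(),2))
E
python3 - <<'E'
from h import *
command_gripper(0.0)
p,o=push_pose(.23,.015,.2); move_pose(p,o); st("above")
p,o=push_pose(.23,.015); movel(p,o,v=.12); st("down")
for q in (.2,.3,.4,.5,.6):
    p,o=push_pose(q); r=movel(p,o,v=.05,until_force=15); st((q,r))
save("top","top1");save("wrist","w1")
im=cv2.imread("pics/top1.png")
cv2.imwrite("pics/crop1.png",cv2.convertScaleAbs(cv2.resize(im[140:290,240:410],None,fx=4,fy=4,interpolation=cv2.INTER_CUBIC),alpha=1.6))
E
```

```text
above 4.4 [ 0.5343 -0.1906  0.2   ] F [ 0.52 -0.61  0.29]
down 5.76 [ 0.5346 -0.1915  0.0557] F [ 0.15  0.1  -0.44]
(0.2, False) 6.15 [ 0.5334 -0.1788  0.0552] F [-0.01 -0.8   0.48]
(0.3, False) 6.51 [ 0.53   -0.1696  0.0551] F [-0.35  0.6   0.17]
(0.4, False) 6.87 [ 0.5278 -0.1598  0.0551] F [ 0.65 -0.39  0.47]
(0.5, False) 7.22 [ 0.5261 -0.1494  0.055 ] F [ 0.06 -0.37 -0.55]
(0.6, False) 7.58 [ 0.5258 -0.1392  0.055 ] F [ 0.36 -0.01  0.11]
```

View pics/crop1.png

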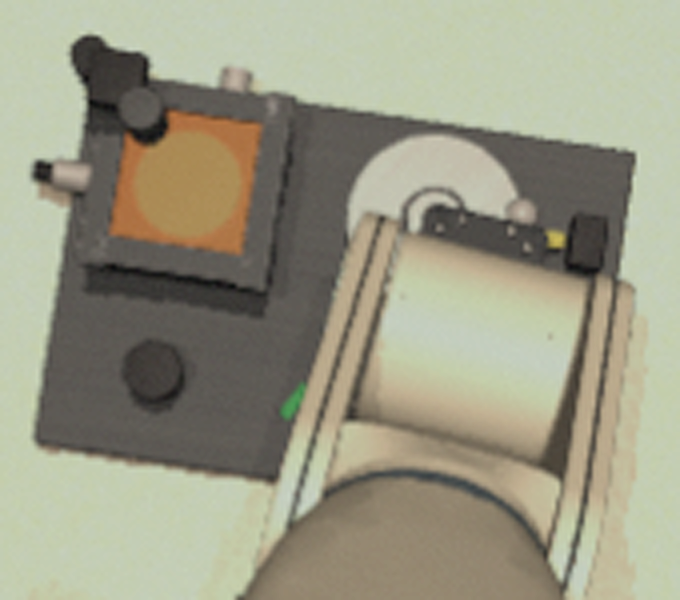

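The arm hides the lever in the top view, with only the green mark visible near crop pixel (293,400). I'll check the wrist view.

View pics/w1.png

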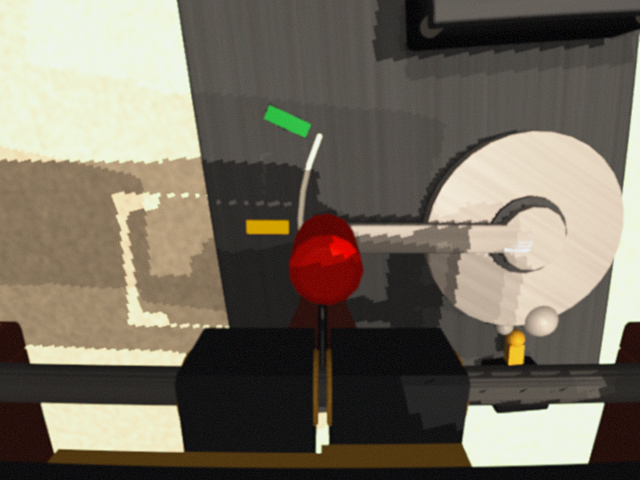

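The arm now points at about the yellow mark (267,227), with the knob at (326,260) just ahead of the fingertip, so it's in the first detent. I'll continue over the detent and follow gently to the stop.

```bash
python3 - <<'E'
from h import *
for q in (.66,.7,.76,.82,.88,.92):
    p,o=push_pose(q); r=movel(p,o,v=.04,until_force=15); st((q,r))
    if r: break
wait(.3); st("settled")
save("wrist","w2")
E
```

```text
(0.66, False) 7.99 [ 0.526  -0.1333  0.055 ] F [-0.45 -1.17 -0.3 ]
(0.7, False) 8.24 [ 0.5262 -0.1302  0.055 ] F [-2.41 -8.38  0.3 ]
(0.76, False) 8.55 [ 0.5271 -0.123   0.055 ] F [-1.11 -2.37 -0.68]
(0.82, False) 8.86 [ 0.5286 -0.1165  0.055 ] F [-0.64  0.64 -0.17]
(0.88, False) 9.17 [ 0.5304 -0.1107  0.055 ] F [-0.03 -0.12  0.33]
(0.92, False) 9.42 [ 0.5315 -0.1069  0.055 ] F [ 0.49  0.19 -0.35]
settled 9.72 [ 0.5314 -0.107   0.055 ] F [ 0.64  0.58 -0.14]
```

View pics/w2.png

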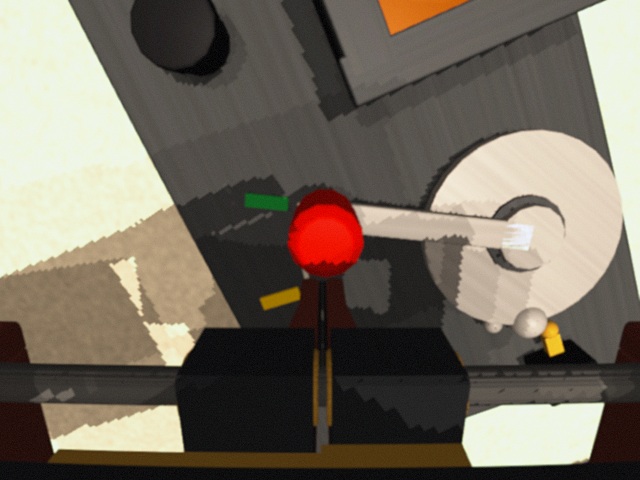

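The lever has snapped ahead of the fingertip and lines up with the green mark at (266,202). I'll do a gentle contact check against the stop, then retreat and look from above.

```bash
python3 - <<'E'
from h import *
p,o=push_pose(1.02,-.002); r=movel(p,o,v=.025,until_force=3); st(("touch",r))
p,o=push_pose(.92,.01); movel(p,o,v=.1); p[2]=.2; movel(p,o,v=.2); st("up")
g=[.5675,.2645]
move_pose([g[0],g[1],.16],down(1.95)); st("over green")
save("top","top2")
im=cv2.imread("pics/top2.png")
cv2.imwrite("pics/crop2.png",cv2.convertScaleAbs(cv2.resize(im[140:290,150:410],None,fx=3,fy=3,interpolation=cv2.INTER_CUBIC),alpha=1.6))
w=save("wrist","w3")
E
```

```text
('touch', True) 10.29 [ 0.5362 -0.0958  0.0547] F [-0.66 -0.47  0.55]
up 11.53 [ 0.5254 -0.1149  0.1991] F [ 0.79  0.11 -0.12]
over green 12.97 [0.5677 0.2634 0.1599] F [ 0.5   0.21 -0.92]
```

View pics/crop2.png

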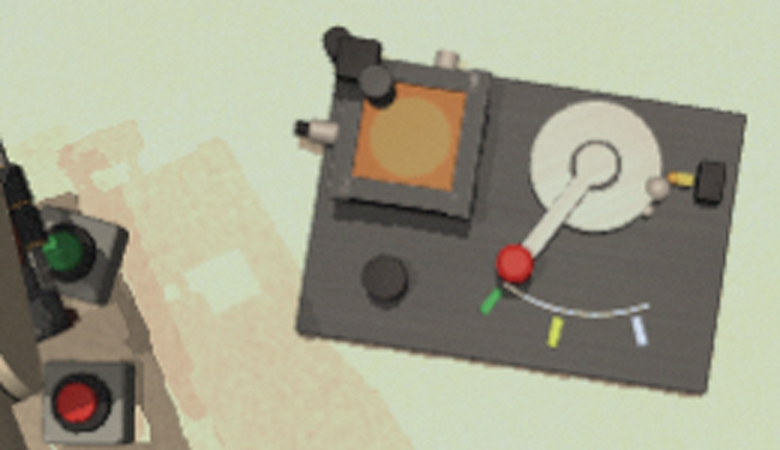

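View pics/w3.png

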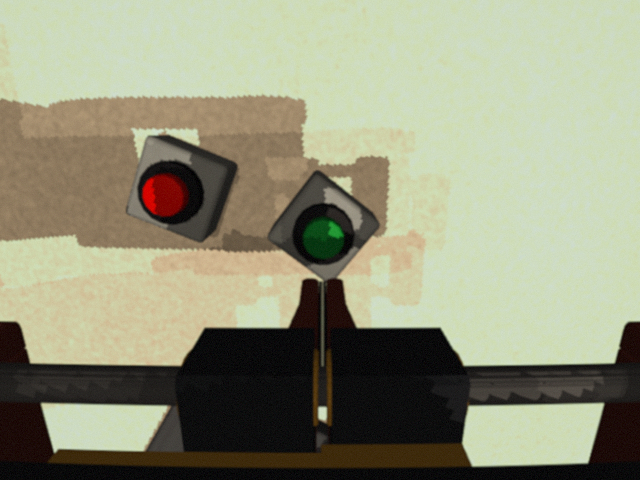

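From above, the knob at crop (515,264) lines up with the green mark, and loupe and stop button look unchanged. The wrist view has the green button at (323,238). I'll compute the numbers and press only if they agree.

```bash
python3 - <<'E'
from h import *
k=ray("top",(150+514/3,140+263/3),.088)[:2]-PIV; R=Ro.from_euler("z",TH).as_matrix()[:2,:2]
k=R.T@k; a=.51+np.arctan2(k[1],-k[0]); print("lever",a)
w,x,y,z=get_ee_rot(); T=np.eye(4); T[:3,:3]=Ro.from_quat([x,y,z,w]).as_matrix(); T[:3,3]=get_tcp_pos()
g=ray("wrist",(323,238),.055,T@np.array(camera_info("wrist")["tool_from_camera"])); print("green wrist",g)
t=ray("top",(150+61/3,140+250/3),.055); print("green top",t)
if abs(a-1.02)<.05 and np.linalg.norm(g[:2]-t[:2])<.008:
    c=(g+t)[:2]/2; o=get_ee_rot()
    movel([*c,.068],v=.15); st("above")
    r=movel([*c,.042],v=.012,until_force=9); st(("press",r)); wait(.3); st("held")
    save("side","side2")
    movel([*c,.16],v=.12); st("up")
    move_pose([.3,.5,.25],o); st("away")
    wait(.2); im=save("top","top3"); s=save("side","side3")
    A=cv2.imread("pics/side0.png")[130:330,190:420]; 
    B=s[:,:,::-1][130:330,190:420]
    C=cv2.resize(im[:,:,::-1][140:300,140:490],(690,315))
    S=np.hstack([A,cv2.imread("pics/side2.png")[130:330,190:420],B])
    cv2.imwrite("pics/final.png",cv2.convertScaleAbs(np.vstack([C,S]),alpha=1.5))
E
```

```text
lever 1.015386880621095
green wrist [0.56856282 0.26499993 0.055     ]
green top [0.56630675 0.26425506 0.055     ]
above 13.83 [0.568  0.2647 0.0686] F [-0.28  0.6   0.81]
('press', True) 14.97 [0.5675 0.2647 0.0564] F [-1.33 -0.28  5.61]
held 15.28 [0.5675 0.2647 0.0564] F [-0.65 -0.79  6.59]
up 16.34 [0.5668 0.2643 0.1591] F [-0.36  0.14 -0.36]
away 17.72 [0.3007 0.4994 0.2495] F [-0.04  0.33 -0.34]
```

View pics/final.png

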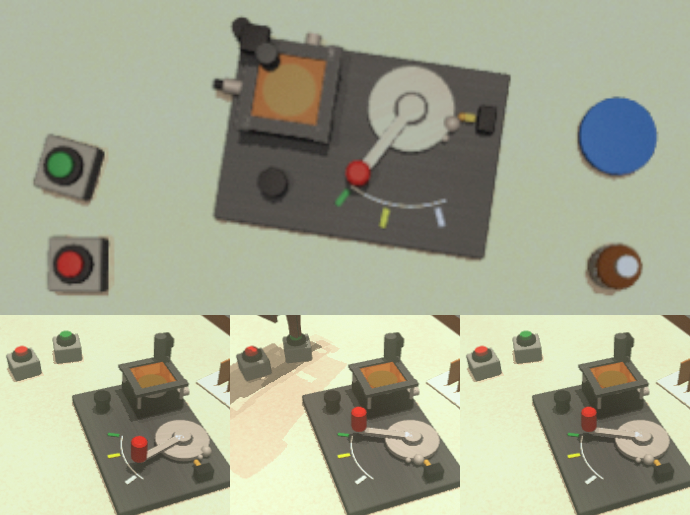

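Held force was 6.6 N, above the roughly 5 N needed for full travel, but it stopped at z=0.0564. I'll compare the button held and at rest up close before handing in.

```bash
python3 - <<'E'
from h import *
from scipy.optimize import least_squares
S=[cv2.resize(cv2.imread(f"pics/side{i}.png")[135:185,235:285],None,fx=8,fy=8,interpolation=cv2.INTER_CUBIC) for i in (2,3)]
cv2.imwrite("pics/btn.png",cv2.convertScaleAbs(np.hstack(S),alpha=1.8))
for z in np.arange(.052,.067,.002):
    print(round(z,3),((ray("side",(256,150),z)-ray("top",(150+61/3,140+250/3),z))[:2]*1e3).round(1))
E
```

```text
0.052 [4.7 4.7]
0.054 [3.8 2.1]
0.056 [ 2.9 -0.6]
0.058 [ 2.  -3.2]
0.06 [ 1.1 -5.8]
0.062 [ 0.2 -8.4]
0.064 [ -0.7 -11. ]
0.066 [ -1.5 -13.6]
```

View pics/btn.png

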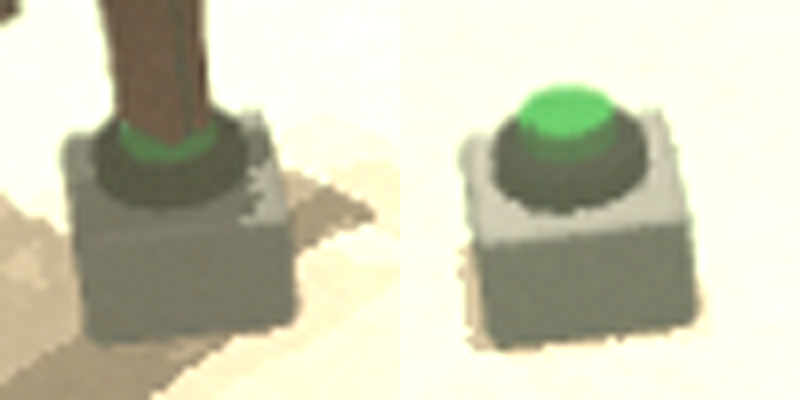

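Held, the button's face centre is about 16 crop px (about 6 mm) below its rest position of (567,111). With the 6.6 N held force, that means it was fully down. It is now up again.

```bash
python3 -c "
from station import *
job_done(); print(get_time())"
```

```text
the job is handed in; nothing more can be done
the job is handed in; nothing more can be done
```

The lever is home at its second stop, the green start button was then pressed once, and I handed the job in at about 18 s, with the arm clear of everything.

- **Lever:** I pushed the knob with the shut fingertips over the first detent, with a highest reading of about 8.7 N. It snapped on to the second stop, and a light 3 N touch followed. From the top image it measures 1.015 rad against the 1.02 limit, in line with the green mark.
- **Start button:** I pressed it after that. It held at about 6.6 N, above the roughly 5 N for full travel. The side picture shows it about 6 mm down while held and fully up afterwards.
- **Button height:** The two cameras put the resting button top at roughly 56–60 mm. The fingertips stopped at 56.4 mm, which would suggest about 62 mm at rest. I relied on the force and the close-up instead, so full travel is likely rather than measured exactly.
- **Other items:** In the final pictures the stop button, bottle, wafer case and loupe look unmoved; I checked these by eye only.

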